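# Press the label holder behind the lip of the jar rack

### The job

Take the wide label holder out of the compartmented parts bin, set it on the front ledge of the jar rack with its tongue pointing at the gap under the lip, and push it in behind the lip, against the spring, until its upright plate is fully home against the lip. Finish while still gripping it and holding it pressed home, because it springs back out if let go. Leave the narrow holder, the jar lid, the powder jar and the dish undisturbed.

Things in the scene. Friction and masses are not known exactly. Their poses are not given: they have to be found in the camera images.
- holder: Wide white label holder, 45 g, lying in one of the bin's compartments (varies). Flat tongue 60 (x) x 50 (y) x 6 mm (z); across it an upright card plate, 10 mm thick (x), 46 wide, top 51 mm above the underside: the grip, from above. Origin: underside, below the plate's middle; z up. Tongue from x = -15 to +45; its long +x end goes under the lip. Plate front face at x = +5, card on its -x face.
- holder_tip (a point): Middle of the tongue's leading (+x) end edge, 45 mm ahead (x) of the holder's origin and 3 mm above its underside. Axes as the holder.
- rack: Fixed low jar rack, front towards the robot, turned up to 0.3 rad. Origin: bench level, below the middle of the lip's front edge; +x into the rack, z up. x from -75 to 170, y +-130. Shelf top z = 30 mm; x from -75 to 0 is a free ledge. Lip aluminium, top z = 45. From x = 88 a step with fixed small jars, top 88 mm. Home: holder origin at x = -5, y = 0, z = 30, same yaw.
- strip (a joint): Hidden spring strip inside the gap (m): 0 when empty, grows as the tongue pushes it in. Its face rests 28 mm behind the lip's front edge: the tongue meets it 12 mm before home; at home it reads 0.012. It pushes back 1 N at first, 0.4 N more per mm, about 6 N at home; then the plate meets the rigid lip.
- bin: Grey plastic parts bin fixed on the bench, 130 (x) by 248 (y) by 22 mm high, walls and floor 4 mm, two dividers make three equal compartments side by side along y, 81 mm apart centre to centre. Origin: centre of its underside, z up. Turned up to 0.25 rad.
- narrow_holder: Narrow label holder, same shape as the wide one but tongue only 28 mm and upright plate 26 mm wide, in another compartment; leave alone. Origin as the wide one.
- jar_lid: Round white jar lid, 44 mm diameter, 14 high, in the remaining compartment; leave alone. Origin: centre of its underside.
- powder_jar: Loose glass powder jar, 32 mm diameter, 44 high, on the rack's shelf to the +y side of the gap; leave alone. Origin: centre of its underside.
- dish: Loose white mixing dish, 44 mm diameter, 20 high, on the rack's shelf to the -y side of the gap; leave alone. Origin: centre of its underside.
- lip_gap (a point): Middle of the mouth of the gap under the lip, level with the lip's front edge, 34.5 mm above the bench; axes as the rack. Gap 56 mm wide (y), 9 high (z 30 to 39 mm), under a 6 mm thick roof, 92 wide, reaching 60 mm back. Beside it the lip is closed. Home: the holder's plate touches the lip's front edge here, the tongue 40 mm in.

How it is judged:
By the outcome, as a careful person would: the job done as asked, in the order asked, and still so for the second after the job is handed in, while the arm keeps its last pose, push and grip.
It also fails if it takes over 43 s, if anything falls off the work surface, if the arm or the gripper's body presses on something with over 40 N, if the wrist force passes 120 N, or if a joint passes its speed limit or range.

### The arm

A 6-joint arm with a two-finger parallel gripper is mounted at the origin on the work surface. World frame = base frame: x ahead of the robot, y to its left, z up, the work surface at z = 0. Lengths are in m, angles in rad, forces in N, time in s.
With the tool pointing down it reaches from about 0.375 to 0.975 m from the base axis. Payload 3.8 kg.
Tool frame: the origin (TCP) lies between the finger pads; the fingertips stand 19 mm ahead of it and the grasp point (between the pads) is the TCP; z points along the fingers, y is the line along which they close (so a half turn about z gives the same grasp; the last joint's range is limited). The gripper opens to 88 mm and grips with 3 to 60 N. Pads are 18 mm wide; open, the fingers measure 123 mm over their backs; the gripper's body (75 mm by 187 mm) begins 45 mm behind the grasp point.
Start: joints at [1.164, 0.264, 1.604, -0, 1.274, -0.037], TCP at [0.244, 0.629, 0.258] pointing down, gripper open.
Joint ranges: [-2.63, 2.63], [-0.94, 2.18], [0.31, 2.57], [-1.31, 4.45], [0, 2.66], [-2.55, 2.55]. Speed limits (rad/s): [2.57, 2.57, 3.14, 3.14, 3.14, 3.14].

### API

Orientations are given as a rotation vector (axis times angle).
In Python, from cell import manip, vision, job, nets gives the robot as it stands. Calls block until the motion is done:
- manip.move_pose(position, orientation): joint-space move of the TCP to a pose.
- manip.move_linear(position, rate=0.15, rot=None): straight line of the TCP; rot=None keeps the orientation; rate is the mean speed in m/s.
- manip.set_joints(angles): joint-space move.
- manip.set_gripper(opening, force=None): finger opening in m; force is the grip in N (None keeps the last); returns when the fingers have stopped.
- manip.dwell(seconds).
- manip.inverse_kinematics(position, orientation): joint angles nearest the present ones, or None.
- manip.state(): the state.
- vision.capture(name): name is "scene" or "top" or "wrist"; returns a dict with "image" (384x512x3 uint8, blue, green, red), "z_map" (384x512 float32, m along the optical axis (not along the pixel's ray), 0 where there is no reading), "intrinsics" (3x3 intrinsics, pixels), "position" and "orientation" of the camera in the world; the wrist camera has in their place "T_tool_cam" (4x4, takes a point from camera to tool coordinates, whose origin is the TCP and whose axes are the flange's). Camera axes: x right, y down, z forward; pixel columns grow to the right and rows downward; lengths in m; the calibration is good to about 2 mm. A picture is of the moment at which its call begins: read the wrist's pose just before it.
A pose or a line that the arm cannot do raises manip.IKError and nothing moves.
- job.close_job(): hands the job in; it is judged then, once.
Trained networks look in a picture, given as the dict that the camera call returned (one of the last four; its "shot" number tells which), for a name from the list of things; names that differ only in an ending like _2 or _b are one class to them, and where a whole thing is asked for, a point or a joint stands for the part that bears it (a point fixed in the world has none). Each returns a list of dicts, best first, with "p" (0 to 1); they miss things now and then, are a little off and sometimes report something else, mostly with a low value. They report only what shows in the picture. A call takes as long as a camera call.
- nets.search_frame(picture, thing): "point" ([x, y, z] in m, in the coordinates of the camera as it stood for that picture, good to about 4 mm: the middle of the surface that is visible of it).
- nets.place_of(picture, thing): "point" ([x, y, z] in m, in the coordinates of the camera as it stood for that picture, good to about 4 mm: a listed point, or the origin of a listed thing).
The state is a dict: "clock": time; "joint_pos": joint angles; "joint_velocities": joint speeds; "tau": joint torques, N m; "tool_pos": TCP position; "tcp_rot": TCP orientation; "contact_force": force on the tool from outside, world axes, zero at the start; "moment": the same for the moment, N m; "gripper_width": finger opening in m; "grasp_force": force on a finger pad.
Only numpy, scipy, OpenCV 4.12 (cv2) and the standard library are available. Lean on these libraries where they do the work, as an engineer would, in place of code of your own. Each camera call takes 0.05 s, during which the arm holds its last target. There are 200 camera calls.

## Working session

There is one attempt and no reset: what is moved stays moved. The work goes in short steps, each a Python script; the robot and the scene stay as the last script left them, time stands still between calls to the robot, and variables do not carry over. Pictures are saved under pics/ and viewed, at most 10 in all, crops included, and the job is handed in when it is done.

```bash
ls; mkdir -p pics; cat > h.py <<'E'
import numpy as np, cv2
from scipy.spatial.transform import Rotation as R
from cell import manip, vision, job, nets
def T_cam(pic, st=None):
    T=np.eye(4)
    if 'T_tool_cam' in pic:
        T[:3,:3]=R.from_rotvec(st['tcp_rot']).as_matrix(); T[:3,3]=st['tool_pos']
        return T@np.array(pic['T_tool_cam'])
    o=np.array(pic['orientation'])
    T[:3,:3]=o if o.shape==(3,3) else R.from_rotvec(o).as_matrix()
    T[:3,3]=pic['position']; return T
def w(T,p): return T[:3,:3]@np.array(p)+T[:3,3]
def cloud(pic,T):
    z=pic['z_map']; K=np.array(pic['intrinsics']); v,u=np.indices(z.shape)
    P=np.stack([(u-K[0,2])/K[0,0]*z,(v-K[1,2])/K[1,1]*z,z],-1)
    P=P@T[:3,:3].T+T[:3,3]; P[z<=0]=np.nan; return P
def proj(pic,T,p):
    c=T[:3,:3].T@(np.array(p)-T[:3,3]); K=np.array(pic['intrinsics']); q=K@c; return q[:2]/q[2]
E
python3 - <<'E'
from h import *
print(manip.state())
for n in ['top','scene']:
    p=vision.capture(n); T=T_cam(p); print(n,np.round(T,3).tolist(), np.array(p['intrinsics']).tolist(), np.shape(p['orientation']))
    im=p['image'].copy()
    np.savez(f'{n}.npz',**{k:np.array(v) for k,v in p.items()})
    for t in ['holder','holder_tip','rack','lip_gap','bin','narrow_holder','jar_lid','powder_jar','dish']:
        for f in ('place_of','search_frame'):
            r=getattr(nets,f)(p,t)
            for d in r[:2]:
                x=w(T,d['point']); uv=proj(p,T,x)
                print(t,f,round(d['p'],2),np.round(x,3),uv.round())
                if f=='place_of' and d is r[0]: cv2.circle(im,tuple(int(a) for a in uv),3,(0,0,255),-1); cv2.putText(im,t,tuple(int(a) for a in uv),0,.35,(255,0,0))
    cv2.imwrite(f'pics/{n}.png',im)
E
```

```text
cell.py
pics
{'clock': 0.0, 'joint_pos': array([ 1.16412079e+00,  2.64762993e-01,  1.60535069e+00, -4.85932337e-05,
        1.27373191e+00, -3.68913143e-02]), 'joint_velocities': array([-6.02762257e-04, -1.84419469e-03, -5.04322121e-04,  7.50447889e-04,
        5.68583804e-05, -4.69074641e-04]), 'tau': array([-2.55143670e-03, -5.02133846e+01, -3.56865048e+01,  7.26089417e-02,
        2.96359858e-02, -2.42361011e-04]), 'tool_pos': array([0.2436991 , 0.62875274, 0.25639394]), 'tcp_rot': array([-0.57744674, -3.08760728,  0.00346778]), 'contact_force': array([-0.40559831, -0.14985985,  0.30980885]), 'moment': array([ 0.02347518,  0.01048057, -0.01124608]), 'grasp_force': 0.0, 'gripper_width': 0.08806634176503242}
top [[0.086, -0.973, 0.216, 0.31], [-0.996, -0.083, 0.02, 0.011], [-0.002, -0.217, -0.976, 1.144], [0.0, 0.0, 0.0, 1.0]] [[450.27183458813494, 0.0, 257.67726271661763], [0.0, 450.27183458813494, 191.7424503601198], [0.0, 0.0, 1.0]] (3,)
holder place_of 0.98 [ 0.502 -0.263  0.001] [372. 224.]
holder search_frame 0.76 [ 0.517 -0.253  0.009] [369. 218.]
holder_tip place_of 0.83 [ 0
[... 1824 characters left out ...]
47.]
bin search_frame 0.7 [ 0.523 -0.261  0.006] [190. 149.]
narrow_holder place_of 0.77 [ 0.496 -0.185  0.004] [216. 156.]
narrow_holder place_of 0.16 [0.535 0.297 0.031] [358. 262.]
narrow_holder search_frame 0.51 [ 0.505 -0.177  0.009] [216. 159.]
jar_lid place_of 0.45 [ 0.514 -0.345 -0.001] [172. 135.]
jar_lid search_frame 0.56 [ 0.514 -0.341  0.015] [172. 132.]
powder_jar place_of 0.79 [0.535 0.296 0.028] [358. 263.]
powder_jar place_of 0.49 [0.512 0.197 0.002] [326. 237.]
powder_jar search_frame 0.61 [0.545 0.293 0.072] [359. 257.]
dish place_of 0.75 [0.567 0.112 0.032] [286. 227.]
dish place_of 0.62 [0.537 0.295 0.032] [358. 262.]
dish search_frame 0.72 [0.562 0.11  0.046] [287. 223.]
```

View pics/top.png

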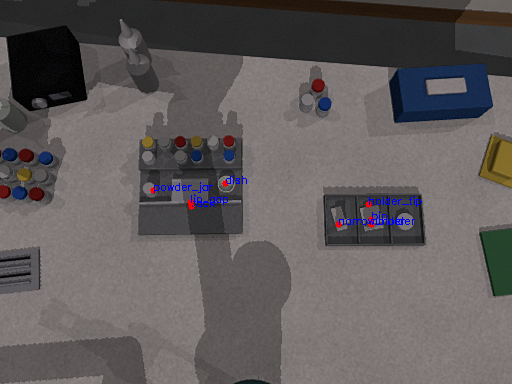

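```bash
python3 - <<'E'
from h import *
print(vision.capture('wrist')['T_tool_cam'])
p=np.load('top.npz'); T=T_cam({k:p[k] for k in ('position','orientation')}); P=cloud(p,T)
def line(name,m):
    q=P[m]; print(name,len(q),q.mean(0).round(4) if len(q) else '')
    return q
X,Y,Z=P[...,0],P[...,1],P[...,2]
q=line('lip top',(abs(Z-.045)<.004)&(abs(Y-.2)<.06)&(X>.48)&(X<.62))
if len(q)>20: print(cv2.minAreaRect(q[:,:2].astype(np.float32)))
q=line('plate',(Z>.045)&(Z<.065)&(abs(Y+.264)<.035)&(abs(X-.503)<.04))
if len(q)>5: print(cv2.minAreaRect(q[:,:2].astype(np.float32)))
q=line('binrim',(abs(Z-.022)<.004)&(abs(Y+.264)<.16)&(abs(X-.51)<.1))
if len(q)>5: print(cv2.minAreaRect(q[:,:2].astype(np.float32)))
q=line('rack shelf',(abs(Z-.03)<.004)&(abs(Y-.2)<.18)&(abs(X-.5)<.2))
if len(q)>5: print(cv2.minAreaRect(q[:,:2].astype(np.float32)))
E
```

```text
[[ 7.96761305e-04 -9.47138144e-01 -3.20825031e-01  8.36049013e-02]
 [ 9.99999625e-01  8.63452654e-04 -6.56056616e-05 -5.03648097e-04]
 [ 3.39154849e-04 -3.20824858e-01  9.47138477e-01 -1.26570645e-01]
 [ 0.00000000e+00  0.00000000e+00  0.00000000e+00  1.00000000e+00]]
lip top 997 [0.5491 0.2037 0.0452]
((0.5620431900024414, 0.19983163475990295), (0.11941536515951157, 0.1146455630660057), 89.93197631835938)
plate 89 [ 0.5037 -0.2616  0.0534]
((0.503993809223175, -0.2622641921043396), (0.010713945142924786, 0.04636787995696068), 15.200221061706543)
binrim 712 [ 0.5126 -0.2752  0.0209]
((0.5139436721801758, -0.2638188600540161), (0.12846574187278748, 0.24884311854839325), 4.897636413574219)
rack shelf 4788 [0.5086 0.2005 0.0299]
((0.5549905300140381, 0.20617985725402832), (0.24009659886360168, 0.2601325511932373), 5.766007423400879)
```

```bash
cat >> h.py <<'E'
def rot(yaw,s):
    y=s*np.array([np.cos(yaw),np.sin(yaw),0]); z=np.array([0,0,-1.]); x=np.cross(y,z)
    return R.from_matrix(np.stack([x,y,z],1)).as_rotvec()
def look(fn):
    st=manip.state(); p=vision.capture('wrist'); T=T_cam(p,st)
    np.savez(fn,T=T,**{k:np.array(v) for k,v in p.items()}); return p,T
E
python3 - <<'E'
from h import *
for s in (1,-1):
    for n,pos,yaw in (('bin',[.504,-.262,.15],.26),('rack',[.45,.196,.15],.1),('home',[.503,.2,.07],.1)):
        q=manip.inverse_kinematics(pos,rot(yaw,s)); print(s,n,None if q is None else np.round(q,2))
E
```

```text
1 bin [-0.52  0.16  1.94 -0.    1.04 -0.78]
1 rack [ 0.36  0.01  2.1  -0.    1.03  0.26]
1 home [ 0.33  0.21  2.05 -0.    0.88  0.23]
-1 bin [-0.52  0.16  1.94 -0.    1.04  2.36]
-1 rack None
-1 home None
```

```bash
python3 - <<'E'
from h import *
manip.move_pose([.50,.20,.22],rot(.1,1))
p,T=look('w1.npz'); im=p['image'].copy()
for t in ['rack','lip_gap']:
    for d in nets.place_of(p,t)[:2]: print(t,d['p'],w(T,d['point']).round(4))
manip.move_pose([.504,-.262,.22],rot(.26,1))
p2,T2=look('w2.npz'); im2=p2['image']
for t in ['holder','holder_tip']:
    for d in nets.place_of(p2,t)[:2]: print(t,d['p'],w(T2,d['point']).round(4))
cv2.imwrite('pics/w12.png',cv2.resize(np.hstack([im,im2]),(800,300)))
print(manip.state()['clock'])
P=cloud(p,T);X,Y,Z=P[...,0],P[...,1],P[...,2]
rel=(P-[.508,.201,0]); c,s=np.cos(.1),np.sin(.1); a=rel[...,0]*c+rel[...,1]*s; b=-rel[...,0]*s+rel[...,1]*c
for y0 in np.arange(-.04,.041,.01):
    m=(abs(b-y0)<.003)&(abs(Z-.045)<.003)&(a>-.03)&(a<.03); print('lip front',y0.round(3),np.nanmin(a[m]).round(4) if m.any() else None, np.nanmedian(Z[m]).round(4) if m.any() else None)
m=(abs(Z-.045)<.004)&(abs(b)<.1)&(a>-.02)&(a<.065); print('lip b range', b[m].min(),b[m].max(), m.sum())
for y0 in np.arange(-.11,.111,.02):
    m=(abs(b-y0)<.003)&(abs(Z-.03)<.003)&(a<-.01); print('ledge front',y0.round(3),a[m].min().round(4) if m.any() else None,np.median(Z[m]).round(4) if m.any() else None)
m=(abs(Z-.03)<.003)&(a<-.01)&(a>-.06); print('ledge b range',np.percentile(b[m],[0,1,99,100]))
P=cloud(p2,T2);Z=P[...,2]
m=(Z>.05)&(Z<.06)&(np.hypot(P[...,0]-.504,P[...,1]+.262)<.05); q=P[m]
print(len(q),q.mean(0),cv2.minAreaRect(q[:,:2].astype(np.float32)))
m=(Z>.0075)&(Z<.0125)&(np.hypot(P[...,0]-.52,P[...,1]+.26)<.045); q=P[m]
print(len(q),q.mean(0),cv2.minAreaRect(q[:,:2].astype(np.float32)))
E
```

```text
rack 0.95 [0.5096 0.2006 0.0008]
lip_gap 0.56 [0.5129 0.199  0.0382]
holder 0.7 [ 0.499  -0.2653  0.0045]
holder_tip 0.69 [ 0.5473 -0.2586  0.0081]
5.7667
lip front -0.04 0.0027 0.0446
lip front -0.03 0.0026 0.0445
lip front -0.02 0.0025 0.0446
lip front -0.01 0.0034 0.0447
lip front 0.0 0.0033 0.0445
lip front 0.01 0.0032 0.0446
lip front 0.02 0.003 0.0445
lip front 0.03 0.0029 0.0446
lip front 0.04 0.0027 0.0445
lip b range -0.09998758283520827 0.09988315580207853 5675
ledge front -0.11 -0.0721 0.0296
ledge front -0.09 -0.071 0.0295
ledge front -0.07 -0.0723 0.0295
ledge front -0.05 -0.0722 0.0295
ledge front -0.03 -0.0725 0.0295
ledge front -0.01 -0.0722 0.0296
ledge front 0.01 -0.0723 0.0294
ledge front 0.03 -0.0722 0.0294
ledge front 0.05 -0.072 0.0295
ledge front 0.07 -0.0726 0.0295
ledge front 0.09 -0.0725 0.0295
ledge front 0.11 -0.0723 0.0294
ledge b range [-0.13161357 -0.12731519  0.12594857  0.12795917]
413 [ 0.50415187 -0.26366921  0.05440504] ((0.5042099356651306, -0.26488107442855835), (0.009421021677553654, 0.04560844972729683), 15.183854103088379)
1742 [ 0.52167563 -0.25874116  0.00958104] ((0.5193291902542114, -0.26232796907424927), (0.060114067047834396, 0.08563265204429626), 14.219189643859863)
```

View pics/w12.png

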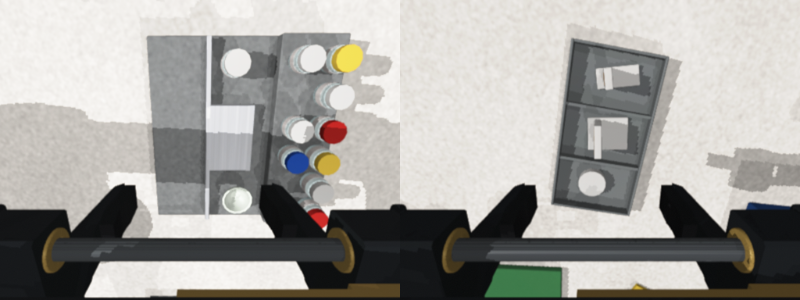

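```bash
python3 - <<'E'
from h import *
d=np.load('w1.npz'); P=cloud(d,d['T']); Z=P[...,2]
rel=P-[.5105,.2012,0]; c,s=np.cos(.1),np.sin(.1); a=rel[...,0]*c+rel[...,1]*s; b=-rel[...,0]*s+rel[...,1]*c
for a0 in (.02,.03,.04,.05):
    m=(abs(a-a0)<.004)&(abs(Z-.045)<.006)&(abs(b)<.06); print('roof',a0,np.percentile(b[m],[0,2,98,100]).round(4))
r=rot(.265,1)
manip.set_gripper(.045,40)
manip.move_pose([.5042,-.2645,.10],r)
manip.move_linear([.5042,-.2645,.043],.1)
st=manip.state(); print(st['tool_pos'],st['contact_force'])
manip.set_gripper(0.0,40)
st=manip.state(); print(st['gripper_width'],st['grasp_force'],st['contact_force'])
manip.move_linear([.5042,-.2645,.16],.12)
st=manip.state(); print(st['gripper_width'],st['grasp_force'],st['contact_force'],st['clock'])
p,T=look('w3.npz'); cv2.imwrite('pics/w3.png',p['image'])
E
```

```text
roof 0.02 [-0.0472 -0.0452  0.0433  0.0443]
roof 0.03 [-0.0471 -0.045   0.0434  0.0444]
roof 0.04 [-0.0471 -0.045   0.0434  0.0444]
roof 0.05 [-0.047  -0.045   0.0433  0.0445]
[ 0.5048     -0.26484154  0.04366278] [0.06140882 0.04632305 0.03389597]
0.00972619947879584 40.00035583041608 [ 0.52256252 -0.53587716  0.92988827]
0.009350677487717668 39.99988722614944 [-0.14464145 -0.94862036 -0.92230667] 9.5583
```

View pics/w3.png

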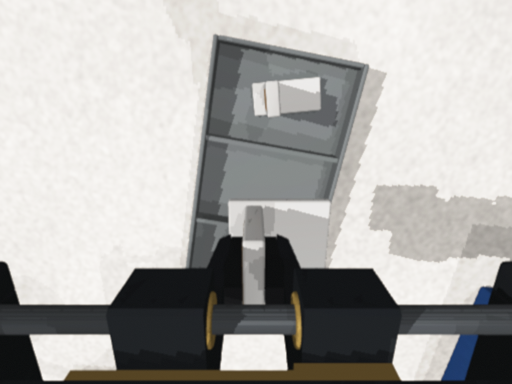

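```bash
python3 - <<'E'
from h import *
d=np.load('w3.npz'); Tc=d['T_tool_cam']; P=cloud(d,Tc) # tool frame
x,y,z=P[...,0],P[...,1],P[...,2]
m=(z>.024)&(z<.045)&(abs(x)<.04)&(abs(y)<.06); q=P[m]; print(len(q),np.percentile(q,[0,1,50,99,100],axis=0).round(4))
A=np.c_[q[:,:2],np.ones(len(q))]; k=np.linalg.lstsq(A,q[:,2],rcond=None)[0]; print('plane',k)
for y0 in (-.01,.01,.02,.03,.04): 
    s=q[abs(q[:,1]-y0)<.002]; print('edge x at y',y0,s[:,0].max().round(4) if len(s) else None,s[:,2].mean().round(4) if len(s) else None)
for x0 in (0,.005,.01,.015,.02): 
    s=q[abs(q[:,0]-x0)<.002]; print('tip y at x',x0,s[:,1].max().round(4) if len(s) else None)
m=(z<-.008)&(z>-.018)&(abs(x)<.03)&(abs(y)<.01);q=P[m];print('plate top',len(q),np.percentile(q,[0,5,50,95,100],axis=0).round(4))
E
```

```text
4348 [[-0.0209 -0.0152  0.0242]
 [-0.0189 -0.0143  0.0278]
 [ 0.0113  0.0253  0.0336]
 [ 0.0244  0.0441  0.0379]
 [ 0.0247  0.0448  0.039 ]]
plane [0.01440042 0.00740672 0.03335954]
edge x at y -0.01 0.0246 0.0338
edge x at y 0.01 0.0247 0.0338
edge x at y 0.02 0.0246 0.0337
edge x at y 0.03 0.0246 0.0337
edge x at y 0.04 0.0247 0.0336
tip y at x 0 0.0445
tip y at x 0.005 0.0447
tip y at x 0.01 0.0448
tip y at x 0.015 0.0444
tip y at x 0.02 0.0446
plate top 1680 [[-0.0118 -0.01   -0.0178]
 [-0.0086 -0.007  -0.0147]
 [ 0.0085 -0.     -0.0113]
 [ 0.0216  0.0071 -0.0095]
 [ 0.0229  0.0099 -0.008 ]]
```

```bash
cat >> h.py <<'E'
O=np.array([.5106,.2000]); YW=.1; u=np.array([np.cos(YW),np.sin(YW)]); n=np.array([-u[1],u[0]])
def rp(a,z,b=0): return [*(O+a*u+b*n),z]
def rel():
    st=manip.state(); d=st['tool_pos'][:2]-O; f=st['contact_force']
    return np.round([d@u*1e3,d@n*1e3,st['tool_pos'][2]*1e3,f[:2]@u,f[:2]@n,f[2],st['gripper_width']*1e3,st['clock']],2)
E
python3 - <<'E'
from h import *
manip.move_pose(rp(-.053,.16),rot(YW,1)); print(rel())
manip.move_linear(rp(-.053,.075),.1); manip.dwell(.2); print(rel())
f0=rel()[5]
for z in np.arange(.072,.0655,-.0007):
    manip.move_linear(rp(-.053,z),.02); r=rel(); print(z.round(4),r)
    if r[5]-f0>2: break
p,T=look('w4.npz'); cv2.imwrite('pics/w4.png',p['image'])
E
```

```text
[-5.2680e+01 -6.0000e-01  1.5999e+02  1.1800e+00  1.5000e-01  5.5000e-01
  9.6200e+00  1.1300e+01]
[-52.38   0.18  75.78   0.26  -0.7   -0.26   9.37  12.5 ]
0.072 [-5.318e+01 -3.000e-02  7.187e+01 -7.400e-01 -1.600e-01 -2.400e-01
  9.650e+00  1.280e+01]
0.0713 [-5.305e+01 -1.000e-02  7.122e+01 -9.400e-01 -5.000e-01  3.400e-01
  9.750e+00  1.305e+01]
0.0706 [-5.304e+01 -2.000e-02  7.054e+01 -1.000e-01 -4.000e-01 -2.900e-01
  9.850e+00  1.330e+01]
0.0699 [-5.304e+01 -2.000e-02  6.984e+01  1.400e-01 -3.600e-01 -3.800e-01
  9.840e+00  1.355e+01]
0.0692 [-5.299e+01  2.000e-02  6.920e+01  5.300e-01  8.000e-02 -1.000e-02
  9.550e+00  1.380e+01]
0.0685 [-5.297e+01  1.000e-02  6.916e+01 -1.990e+00 -1.310e+00  5.260e+00
  9.670e+00  1.405e+01]
```

View pics/w4.png

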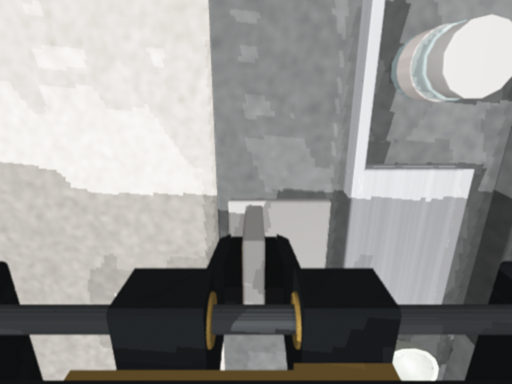

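```bash
python3 - <<'E'
from h import *
d=np.load('w4.npz'); P=cloud(d,d['T_tool_cam']); x,y,z=P[...,0],P[...,1],P[...,2]
top=.0692-.045
L=[]
for x0 in np.arange(-.01,.1,.01):
    m=(abs(x-x0)<.002)&(abs(z-top)<.004)&(y>.035)&(y<.08)
    if m.any(): L.append((x0,y[m].min()))
L=np.array(L); print(L.round(4).tolist(), np.polyfit(L[:,0],L[:,1],1))
for y0 in (.075,.085,.095,.105):
    m=(abs(y-y0)<.003)&(abs(z-top)<.005)&(x<.07); print('roof edge x',y0,x[m].max().round(4))
m=(abs(z-.0334)<.003)&(abs(x)<.026)&(y>.01)&(y<.048); print('tongue',x[m].max(),y[m].max())
for y0 in (-.01,.01,.03): 
    s=m&(abs(y-y0)<.002); print(x[s].max() if s.any() else None)
E
```

```text
[[-0.01, 0.0526], [0.0, 0.0524], [0.01, 0.0526], [0.02, 0.0524], [0.03, 0.0523], [0.04, 0.0523], [0.05, 0.0522], [0.06, 0.0522], [0.07, 0.0522], [0.08, 0.0522], [0.09, 0.0522]] [-0.00398709  0.05246939]
roof edge x 0.075 0.0458
roof edge x 0.085 0.0457
roof edge x 0.095 0.0458
roof edge x 0.105 0.0458
tongue 0.024613677430932707 0.04491076376390039
None
0.02426461304018685
0.024612590667912042
```

```bash
python3 - <<'E'
from h import *
np.set_printoptions(suppress=True)
Z=.0694
for a in (-.053,-.045,-.035,-.025,-.019):
    manip.move_linear(rp(a,Z),.04); r=rel(); print(a,r)
    if abs(r[3])>8 or abs(r[4])>8: raise SystemExit('stop')
for a in np.arange(-.015,-.0005,.001):
    manip.move_linear(rp(a,Z),.015); r=rel(); print(a.round(4),r)
    if r[3]<-16 : break
E
```

```text
-0.053 [-52.98  -0.    69.36   0.15  -0.9    0.07   9.68  14.35]
-0.045 [-44.63  -0.01  69.31  -0.09   0.4   -0.2    9.56  14.7 ]
-0.035 [-34.73  -0.03  69.29   0.94   0.67  -0.62   9.41  15.1 ]
-0.025 [-24.63  -0.04  69.32   0.18   0.73  -0.7    9.87  15.5 ]
-0.019 [-18.79   0.    69.35   0.1    0.45  -0.37   9.66  15.8 ]
-0.015 [-15.28  -0.09  69.18  -1.26  -0.16   0.17   9.71  16.22]
-0.014 [-14.38  -0.1   69.18  -2.04  -0.32   0.31   9.94  16.47]
-0.013 [-13.24  -0.07  69.22  -3.11  -0.41   1.12   9.61  16.72]
-0.012 [-12.17  -0.06  69.22  -3.52  -0.89   0.46   9.89  16.97]
-0.011 [-11.11  -0.06  69.27  -2.69  -0.24  -0.22   9.61  17.22]
-0.01 [-10.13  -0.05  69.26  -3.03   0.02  -0.57   9.63  17.47]
-0.009 [-9.13 -0.06 69.29 -3.99 -0.98  0.42  9.65 17.72]
-0.008 [-8.14 -0.04 69.29 -3.86 -0.36  0.79  9.54 17.97]
-0.007 [-7.2  -0.04 69.28 -4.89 -0.76  0.05  9.73 18.22]
-0.006 [-6.26 -0.04 69.28 -4.65 -0.35  0.72 10.25 18.47]
-0.005 [-5.45 -0.04 69.27 -5.51 -0.7   1.56  9.78 18.72]
-0.004 [-4.99 -0.08 69.26 -6.61 -0.25  2.11  9.78 18.97]
-0.003 [ -4.96  -0.03  69.25 -10.5   -0.96   5.54   9.72  19.22]
-0.002 [ -4.94  -0.08  69.23 -13.63  -0.3    8.16   9.7   19.47]
-0.001 [ -4.89  -0.08  69.24 -17.18  -0.52  11.87   9.75  19.72]
```

```bash
python3 - <<'E'
from h import *
np.set_printoptions(suppress=True)
manip.move_linear(rp(-.002,.0694),.015); manip.dwell(1.0); print(rel())
p,T=look('w5.npz'); P=cloud(p,p['T_tool_cam']); x,y,z=P[...,0],P[...,1],P[...,2]
top=.0692-.045
for x0 in (.012,.02,.03,.04):
    m=(abs(x-x0)<.002)&(abs(z-top)<.004)&(abs(y)<.03); print('lip y',x0,y[m].min().round(4))
s=vision.capture('scene')
for t in ('powder_jar','dish','holder','narrow_holder','jar_lid'):
    for d in nets.place_of(s,t)[:1]: print(t,round(d['p'],2),w(T_cam(s),d['point']).round(3))
a=p['image']; b=cv2.resize(s['image'][150:320,210:437],(512,384)); cv2.imwrite('pics/end.png',cv2.resize(np.hstack([a,b]),(800,300)))
E
```

```text
[ -4.91  -0.07  69.27 -12.56  -1.42   8.93   9.51  20.97]
lip y 0.012 0.0058
lip y 0.02 -0.0049
lip y 0.03 0.005
lip y 0.04 0.0049
dish 0.78 [0.566 0.112 0.032]
narrow_holder 0.73 [ 0.497 -0.186  0.004]
jar_lid 0.52 [ 0.514 -0.347  0.004]
```

View pics/end.png

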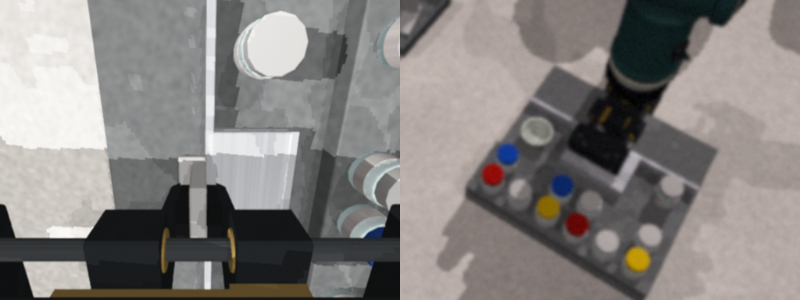

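The left half shows the plate (about px 195,175) flush against the lip's front edge (px 210). The lip face lies 5 mm ahead of the TCP, which is the home position. The jar and dish have not moved, and the arm is holding about 12 N.

```bash
python3 -c "
from h import *
print(rel()); print(job.close_job())"
```

```text
[ -4.9   -0.08  69.26 -13.33  -0.28   8.71   9.67  21.32]
the job is handed in; nothing more can be done
None
```

The wide label holder is fully home against the lip, still gripped and pressed there with about 13 N; the job was handed in at 21.3 s, and the narrow holder, jar lid, powder jar and dish look undisturbed in the final camera check.

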